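# Gauge the depth of the cooling pot on the motherboard

### The arm

A 7-joint arm with a two-finger parallel gripper is mounted at the origin on the work surface. World frame = base frame: x ahead of the robot, y to its left, z up, the work surface at z = 0. Lengths are in mm, angles in rad, forces in N, time in s.
With the tool pointing down it reaches from about 425 to 1025 mm from the base axis. Payload 3.6 kg.
Tool frame: the origin (TCP) lies midway between the tips of the shut fingers; the grasp point (between the pads) lies 19 mm behind it (robot.grasp_offset is the z of the grasp point in the tool frame, in mm); z points along the fingers, y is the line along which they close (so a half turn about z gives the same grasp; the last joint's range is limited). The gripper opens to 85 mm and grips with 20 to 120 N. Pads are 22 mm wide; open, the fingers measure 114 mm over their backs; the gripper's body (76 mm by 85 mm) begins 54 mm behind the grasp point. The pads swing forward as they close: fully open they stand 13 mm farther back than shut.
Start: joints at [1.06, 0.591, 0.048, 1.609, -0.033, 0.943, -0.034], TCP at [294.171, -662.641, 231.302] pointing down, gripper open.
Joint ranges: [-2.69, 2.69], [-0.47, 2.24], [-1.27, 1.36], [0.19, 2.51], [-1.53, 4.68], [0.08, 2.07], [-3.09, 3.09]. Speed limits (rad/s): [2.57, 2.57, 3.14, 3.14, 3.14, 3.14, 3.14].

### API

Orientations are given as a rotation vector (axis times angle).
In Python, from rig import robot, optics, workorder gives the robot as it stands.
- The arm moves only by the tool move_arm, never from a script. Its argument "plan" is a list of rows, each a list of 3 entries, a list of its own where there are three numbers: the turn, a rotation vector about the tool's x, y, z in rad, then the shift along the tool's x, y, z in cm, then the gripper command: -1 is shut, 1 is fully open, values between are in proportion. A call has 1 to 12 rows; each row is the pose to reach, as a shift and turn from the pose commanded when the call began, along the tool's axes at that moment; what a row does not reach only later rows make up. A row lasts 1/10 s, in which the tool goes at most 50 mm and 8.59 degrees, less where a joint would pass 70% of its speed; a pose out of reach is approached as far as the arm can. A call with a gripper value outside its range is refused whole. The fingers move at their own pace and stop on an object; "squeeze" is the grip in N (left out, the last holds). Time passes only in rows, so rows that repeat a pose let the fingers close. It gives the time, the measured TCP pose, the force, the opening and the grip force at its end, in the units of the state.
- robot.state(): the state, without advancing time (a new reading comes with each control period).
- optics.snapshot(name): name is "scene" or "side" or "wrist"; returns (picture, depth): 400x640x3 uint8, red, green, blue; 400x640 float32, mm along the optical axis (not along the pixel's ray), 0 where there is no reading.
- optics.camera_params(name): a dict with "K" (3x3 intrinsics, pixels), "extrinsics" (4x4, takes a point from world to camera coordinates); the wrist camera has in their place "T_tool_cam" (4x4, takes a point from camera to tool coordinates, whose origin is the TCP and whose axes are the flange's). Camera axes: x right, y up, looking along -z (the intrinsics and any distortion apply to the point x, -y, -z); pixel columns grow to the right and rows downward; lengths in mm; the calibration is good to about 2 mm. The wrist camera is an equidistant fisheye: a pixel r from the principal point sees the ray r / f radians off the axis. A picture is of the moment at which its call begins: read the wrist's pose just before it. camera_params takes no time and is no camera call.
- workorder.close_job(): hands the job in; it is judged then, once.
The state is a dict: "t": time; "joint_positions": joint angles; "qd": joint speeds; "tau": joint torques, N m; "eef_pos": TCP position; "tcp_rot": TCP orientation; "ft_force": force on the tool from outside, world axes, zero at the start; "torque": the same for the moment, N m; "finger_gap": finger opening in mm; "finger_force": force on a finger pad.
Only numpy, scipy, OpenCV 4.12 (cv2) and the standard library are available. Lean on these libraries where they do the work, as an engineer would, in place of code of your own. Each camera call takes 0.05 s, during which the arm holds its last target. There are 200 camera calls.

### The job

Measure how deep the cooling pot on the motherboard is: lift the depth gauge off its rest by the grip head of its rod, set it upright across the rim of that pot with the rod about central in the mouth, and lower the rod until its tip touches the pot's floor. Then press the lock lever flat with the rod still on the bottom, and leave the gauge standing there.

Things in the scene. Friction and masses are not known exactly. Their poses are not given: they have to be found in the camera images.
- gauge: Loose depth gauge, ~0.3 kg, starting upright on a black rest 45 mm high. Steel crossbar 130 (x) x 30 x 12 mm; on it a central block, 28 x 20, top at z = 34 mm, a display box (x -55 to -15) and a lever (+x side). A rod slides upright through the block; its square grip head (26 x 24 (y) x 24 mm) is clear to pinch across y. Origin: centre of the crossbar's underside; z up, x towards the lever.
- tip (a point): Lower end of the gauge's rod (diameter 10 mm), on the gauge's z axis. The grip head's centre is always 126 mm above it. The rod slides with 2 N friction, stays where left, and reaches 10 to 72 mm below the crossbar's underside; starts at 10 to 19. Lifted by the head, the crossbar may sink to the 10 mm stop. Set on a rim, it stays and the rod slides on down.
- lock (a joint): Lock lever on the gauge, a black paddle 38 mm long, 20 wide, 5 thick, pointing to the gauge's +x. Its hinge is at x = 20, z = 20 mm in the gauge's frame, axis along y. 0 = open, outer end raised 43 degrees (near x = 48, z = 47 mm); 0.75 rad = pressed flat, locked (top face z = 22.5, end x = 58 mm). Starts at 0 to 0.1. About 2 N down at x = 45 mm closes it; it stays where left.
- pot: Fixed cooling pot on a small motherboard (on a 200 mm black tray, board top 20 mm above the bench). Metal cup, 90 mm outside, 66 inside diameter, 90 mm high; black sleeve, white hold-down plate on four threaded rods, all below the rim. Origin: centre of its underside, rim at z = 90 mm. The similar pot without plate, on the bench itself, is not meant. A can 115 mm tall may stand near.
- floor: The pot's copper floor: a fixed disc inside the pot, 65 mm in diameter, 20 mm thick. Origin: centre of the disc's underside; the tip must touch its top face, 20 mm above this origin. That face lies 52 to 66 mm below the pot's rim, differently every time.
Not all that is in view belongs to the job. Leave any purple look-alike of the gauge alone.

How it is judged (in metres and radians):
On the way:
1. the gauge stands upright across the rim of the motherboard's pot and the tip touches the copper floor, with the lock lever still open (z of gauge in the frame of pot between 0.086 and 0.095 m and horizontal distance between tip and floor below 0.02 m and z of tip in the frame of floor between 0.015 and 0.024 m and angle between gauge's own z axis and vertical below 0.15 rad and value of joint lock below 0.3 rad), for 0.2 s.
At the end, for the whole second after the job is handed in: The gauge stands at rest across the rim of the pot on the motherboard (crossbar within 5 mm of the rim's height, upright within 8.5 degrees), the rod's tip within 20 mm of the pot's axis and within 4 mm of the copper floor, and the lock lever is pressed down past 0.62 rad (value of joint lock above 0.62 rad and z of gauge in the frame of pot between 0.086 and 0.095 m and horizontal distance between tip and floor below 0.02 m and z of tip in the frame of floor between 0.015 and 0.024 m and angle between gauge's own z axis and vertical below 0.15 rad and linear speed of gauge below 0.02 m/s); the robot touches nothing.
It also fails if it takes over 56 s, if anything falls off the work surface, if the arm or the gripper's body presses on something with over 40 N, if the wrist force passes 120 N, or if a joint passes its speed limit or range.

## Working session

There is one attempt and no reset: what is moved stays moved. The work goes in short steps, Python scripts to look and compute and a tool call to move; the robot and the scene stay as the last step left them, time stands still between calls to the robot, and variables do not carry over. Pictures are saved under pics/ and viewed, at most 10 in all, crops included, and the job is handed in when it is done.

Besides the shell and the picture viewer there is one more tool, called after ">>>" in YAML: its name, and indented under it one key for each argument. move_arm: Moves the arm, as the interface text tells. Its arguments: {"type":"object","properties":{"plan":{"type":"array"},"squeeze":{"type":"number"}},"required":["plan"]}

```bash
ls; mkdir -p pics
cat > h.py <<'E'
import numpy as np, cv2
from rig import robot, optics, workorder
def snap(n):
    s=robot.state(); p,d=optics.snapshot(n); return s,p,d
def world(n,d):
    """per-pixel world points for fixed camera"""
    c=optics.camera_params(n);K=np.array(c["K"]);E=np.linalg.inv(np.array(c["extrinsics"]))
    v,u=np.mgrid[0:d.shape[0],0:d.shape[1]]
    x=(u-K[0,2])/K[0,0]*d;y=(v-K[1,2])/K[1,1]*d
    P=np.stack([x,-y,-d,np.ones_like(d)],-1)
    return (P@E.T)[...,:3]
E
python3 - <<'E'
from h import *
ps=[]
for n in("scene","side"):
    s,p,d=snap(n);np.savez(f"{n}.npz",p=p,d=d)
    cv2.imwrite(f"pics/{n}0.png",p[...,::-1])
    c=optics.camera_params(n);print(n,{k:(np.round(v,3).tolist() if k!="x" else 0) for k,v in c.items()})
c=optics.camera_params("wrist");print({k:np.round(v,3).tolist() for k,v in c.items()})
print(robot.state(),robot.grasp_offset)
E
```

```text
pics
scene {'K': [[397.397, 0.0, 323.008], [0.0, 397.397, 190.283], [0.0, 0.0, 1.0]], 'extrinsics': [[-0.048, 0.999, 0.004, 98.529], [-0.808, -0.041, 0.588, 317.948], [0.587, 0.025, 0.809, -1243.637], [0.0, 0.0, 0.0, 1.0]]}
side {'K': [[463.8, 0.0, 313.83], [0.0, 463.8, 206.801], [0.0, 0.0, 1.0]], 'extrinsics': [[-0.963, -0.267, -0.018, 435.104], [0.2, -0.761, 0.618, -166.364], [-0.179, 0.592, 0.786, -1061.19], [0.0, 0.0, 0.0, 1.0]]}
{'K': [[309.707, 0.0, 323.89], [0.0, 309.707, 193.278], [0.0, 0.0, 1.0]], 'T_tool_cam': [[0.001, 0.958, 0.286, 72.485], [1.0, -0.001, 0.0, 0.256], [0.0, 0.286, -0.958, -142.129], [0.0, 0.0, 0.0, 1.0]]}
{'t': 0.1, 'joint_positions': array([ 1.05950505,  0.59205066,  0.04830887,  1.6096815 , -0.03330036,
        0.94273975, -0.03363788]), 'qd': array([-0.00155925, -0.00098839,  0.00168637, -0.00375953, -0.00086714,
        0.00020331,  0.00112178]), 'tau': array([ 4.41290831e-03, -5.49999940e+01,  1.55340604e+00, -1.98825610e+01,
        9.80627228e-03,  3.83842969e-03,  9.95255590e-06]), 'eef_pos': array([ 293.86513312, -661.9512799 ,  230.24329476]), 'tcp_rot': array([-3.07129300e+00, -6.51300473e-01,  8.56567093e-04]), 'ft_force': array([ 0.20287818, -0.15452724, -0.43352683]), 'torque': array([ 0.02123886,  0.01402562, -0.01998293]), 'finger_force': 0.0, 'finger_gap': 85.14339961839976} -18.700000000000003
```

View pics/scene0.png

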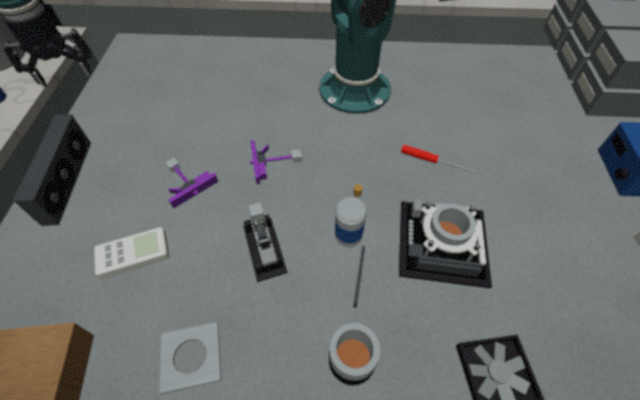

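View pics/side0.png

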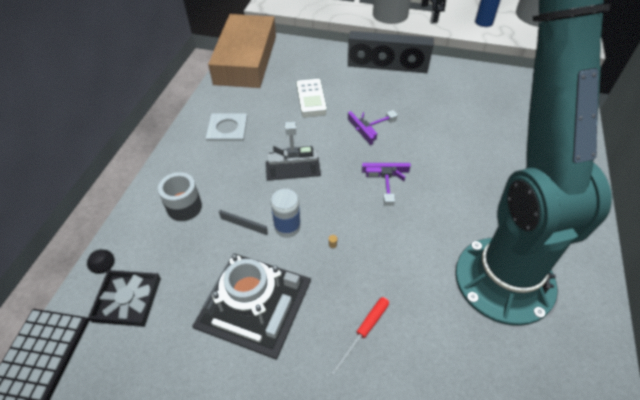

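Scene view: the steel gauge is on its black rest, with its head at (257,210) and crossbar around (264,240). The purple look-alikes are at (192,188) and (272,160). The motherboard pot's mouth is at (453,224), the decoy pot on the bench at (354,352) and the can at (350,220). Side view: gauge head (291,128), bar (293,155), pot mouth (246,280), decoy pot (179,190), can (286,212).

I choose the steel gauge and the pot with the white plate, and will check them in one crop while measuring.

Run:
```python
from h import *
a=np.load("scene.npz");b=np.load("side.npz")
for n,z,boxes in(("scene",a,dict(gauge=(235,195,295,285),pot=(395,195,495,290),can=(330,190,370,250))),("side",b,dict(gauge=(260,118,325,185),pot=(190,245,315,350)))):
    W=world(n,z["d"]);
    for k,(u0,v0,u1,v1) in boxes.items():
        P=W[v0:v1,u0:u1].reshape(-1,3);ok=z["d"][v0:v1,u0:u1].ravel()>0;P=P[ok]
        print(n,k)
        if k=="gauge":
            for lo,hi in((20,38),(42,60),(60,75),(75,100),(100,130),(130,160),(150,190)):
                Q=P[(P[:,2]>lo)&(P[:,2]<hi)]
                if len(Q)>5:
                    m=Q[:,:2].mean(0);w,v=np.linalg.eigh(np.cov(Q[:,:2].T));t=(Q[:,:2]-m)@v[:,1]
                    r=cv2.minAreaRect(Q[:,:2].astype(np.float32))
                    print(lo,hi,len(Q),m.round(1),"dir",v[:,1].round(3),t.min().round(),t.max().round(),Q[:,2].max().round(1),np.round(r[0]),np.round(r[1]),round(r[2]))
        if k=="pot":
            Q=P[(P[:,2]>104)&(P[:,2]<117)]
            (c,r)=cv2.minEnclosingCircle(Q[:,:2].astype(np.float32));print(len(Q),Q.mean(0).round(1),c,r,np.median(Q[:,2]))
            F=P[(np.hypot(*(P[:,:2]-c).T)<28)];print("floor z",np.percentile(F[:,2],[5,25,50,75]).round(1))
            print("max z",P[:,2].max())
        if k=="can":
            Q=P[P[:,2]>105];print(len(Q),Q.mean(0).round(1),Q.min(0).round(),Q.max(0).round())
c1=cv2.resize(a["p"][190:290,220:310],None,fx=5,fy=5,interpolation=2);c2=cv2.resize(b["p"][110:190,250:330],(400,500),interpolation=2)
cv2.imwrite("pics/crop.png",np.hstack([c1,c2[:500]])[:500,:800,::-1])
```

```text
scene gauge
20 38 159 [ 595.4 -196.7] dir [-0.927 -0.374] -37.0 76.0 37.9 [ 577. -204.] [113.  59.] 22
42 60 436 [ 595.7 -195.4] dir [-0.91  -0.415] -37.0 94.0 59.7 [ 569. -206.] [130.  59.] 21
60 75 133 [ 571.1 -204.4] dir [-0.907 -0.42 ] -28.0 53.0 75.0 [ 559. -208.] [80. 26.] 21
75 100 163 [ 582.5 -198.7] dir [-0.933 -0.359] -35.0 41.0 99.8 [ 579. -199.] [76. 23.] 22
100 130 35 [ 571.  -203.2] dir [-0.496  0.868] -4.0 5.0 128.4 [ 570. -203.] [ 6. 10.] 24
130 160 62 [ 579.3 -200. ] dir [-0.34  0.94] -12.0 12.0 159.9 [ 579. -201.] [ 7. 24.] 10
150 190 175 [ 571.  -203.5] dir [-0.914 -0.407] -11.0 18.0 166.0 [ 568. -205.] [28. 24.] 21
scene pot
646 [545.1 201.  108.6] (542.0449829101562, 200.9376983642578) 45.693172454833984 108.74840816548937
floor z [51.6 53.1 53.8 54.8]
max z 112.19688347253225
scene can
582 [528.2 -13.5 113.2] [496. -44. 105.] [556.  16. 117.]
side gauge
20 38 52 [ 557.9 -181.9] dir [-0.926 -0.377] -64.0 57.0 37.8 [ 564. -189.] [121.  30.] 22
42 60 356 [ 572.  -192.2] dir [-0.95  -0.314] -56.0 72.0 60.0 [ 568. -204.] [129.  64.] 20
60 75 200 [ 556.9 -201.1] dir [-0.947 -0.32 ] -68.0 55.0 75.0 [ 565. -204.] [124.  33.] 26
75 100 201 [ 565.3 -203. ] dir [-0.927 -0.375] -50.0 53.0 99.9 [ 565. -205.] [103.  27.] 22
100 130 31 [ 567.2 -201.2] dir [-0.998 -0.067] -6.0 4.0 130.0 [ 568. -202.] [9. 8.] 17
130 160 60 [ 564. -195.] dir [-0.941 -0.34 ] -13.0 12.0 159.7 [ 566. -196.] [27. 15.] 6
150 190 113 [ 565.9 -199.5] dir [-0.885 -0.465] -13.0 14.0 168.9 [ 568. -203.] [26. 28.] 24
side pot
703 [540.7 204.2 110.2] (541.6619873046875, 202.4214630126953) 45.69654083251953 110.4658551641736
floor z [53.5 54.9 56.  57.2]
max z 115.67763660037019
```

View pics/crop.png

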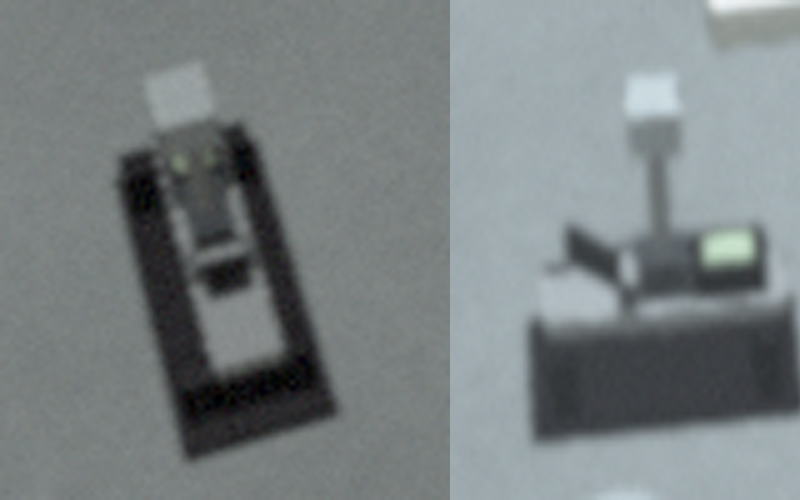

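The crop confirms the steel gauge: head on top, display towards the robot, lever towards +x, yaw about 22°. The head centre is near (568,-203,155). The pot rim centre is (542,202,110) with its floor about 55 below. The can's top is at (528,-13,115). These heights match the ones given. Next I work out the first shift.

```bash
cat >> h.py <<'E'
from scipy.spatial.transform import Rotation as R
def go(target,yaw=None,pos=None):
    """shift (cm, tool axes) and turn to world TCP target; pos overrides measured pose"""
    s=robot.state();r=R.from_rotvec(s["tcp_rot"]);p=s["eef_pos"] if pos is None else np.array(pos)
    M=r.as_matrix();print("pos",s["eef_pos"].round(1),"toolx yaw",np.degrees(np.arctan2(M[1,0],M[0,0])).round(2),"tilt",np.degrees(np.arccos(-M[2,2])).round(2),"F",s["ft_force"].round(1),"gap",round(s["finger_gap"],1),"t",s["t"])
    if target is not None: print("shift cm",(M.T@(np.array(target)-p)/10).round(2))
    if yaw is not None:
        y=np.radians(yaw);D=np.array([[np.cos(y),np.sin(y),0],[np.sin(y),-np.cos(y),0],[0,0,-1]]).T
        D=np.column_stack([[np.cos(y),np.sin(y),0],[np.sin(y),-np.cos(y),0],[0,0,-1]])
        print("turn",(r.inv()*R.from_matrix(D)).as_rotvec().round(3))
E
python3 -c "
from h import *
go([568,-203.5,240],22,[294.2,-662.6,231.3])"
```

```text
pos [ 293.9 -662.   230.2] toolx yaw 23.95 tilt 0.12 F [ 0.2 -0.2 -0.4] gap 85.1 t 0.1
shift cm [ 43.66 -30.85  -0.81]
turn [-0.002  0.     0.034]
```

>>> move_arm:
  plan:
    - [[0, 0, 0.01], [4, -2.8, -0.8], 1]
    - [[0, 0, 0.01], [8, -5.6, -0.8], 1]
    - [[0, 0, 0.02], [12, -8.5, -0.8], 1]
    - [[0, 0, 0.02], [16, -11.3, -0.8], 1]
    - [[0, 0, 0.034], [20, -14.1, -0.8], 1]
    - [[0, 0, 0.034], [24, -17, -0.8], 1]
    - [[0, 0, 0.034], [28, -19.8, -0.8], 1]
    - [[0, 0, 0.034], [32, -22.6, -0.8], 1]
    - [[0, 0, 0.034], [36, -25.4, -0.8], 1]
    - [[0, 0, 0.034], [40, -28.3, -0.8], 1]
    - [[0, 0, 0.034], [43.7, -30.85, -0.8], 1]
    - [[0, 0, 0.034], [43.7, -30.85, -0.8], 1]
  squeeze: 40

```text
t: 1.3
eef_pos: [572.8, -193.9, 239.1]
tcp_rot: [-3.076, -0.618, -0.006]
ft_force: [-0.5, -0.7, 0.4]
finger_gap: 85.7
finger_force: 0.0
```

```bash
cat >> h.py <<'E'
def wworld(s,d):
    c=optics.camera_params("wrist");K=np.array(c["K"]);T=np.array(c["T_tool_cam"])
    v,u=np.mgrid[0:d.shape[0],0:d.shape[1]].astype(float)
    x=(u-K[0,2])/K[0,0];y=(v-K[1,2])/K[1,1];th=np.hypot(x,y)+1e-9
    k=np.tan(np.minimum(th,1.45))/th
    P=np.stack([x*k*d,-y*k*d,-d],-1)@T[:3,:3].T+T[:3,3]
    return P@R.from_rotvec(s["tcp_rot"]).as_matrix().T+s["eef_pos"]
E
python3 - <<'E'
from h import *
s,p,d=snap("wrist");np.savez("w1.npz",p=p,d=d);cv2.imwrite("pics/w1.png",p[...,::-1])
W=wworld(s,d);ok=(d>0)&(np.hypot(W[...,0]-568,W[...,1]+203.5)<60)
for lo,hi in((163,175),(50,61)):
    Q=W[ok&(W[...,2]>lo)&(W[...,2]<hi)]
    if len(Q)>5: r=cv2.minAreaRect(Q[:,:2].astype(np.float32));print(lo,len(Q),Q.mean(0).round(1),np.median(Q[:,2]).round(1),r)
go([568,-203.5,137],22)
E
```

```text
163 966 [ 567.7 -205.5  164.6] 164.5 ((567.3556518554688, -205.58189392089844), (25.719844818115234, 24.424625396728516), 20.733396530151367)
50 884 [ 593.7 -193.1   56.5] 56.5 ((570.0715942382812, -204.59571838378906), (116.93416595458984, 30.63114356994629), 21.4195556640625)
pos [ 570.5 -198.3  238.9] toolx yaw 22.48 tilt 0.13 F [-0.5 -1.1  0.6] gap 85.4 t 1.35
shift cm [-0.44  0.41 10.19]
turn [-0.002 -0.001  0.008]
```

View pics/w1.png

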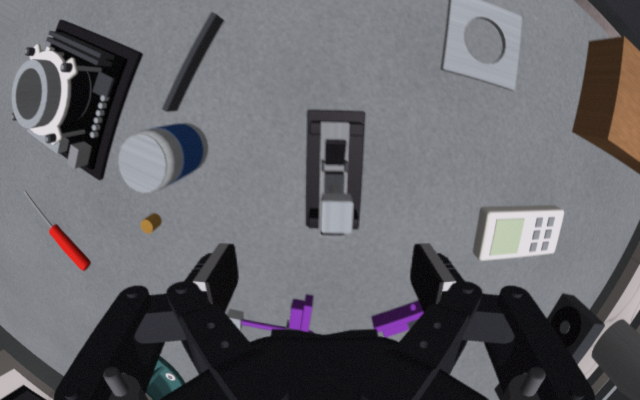

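Wrist view: the head at (337,213) lies on the gripper's centre line, with the lever at (335,150) pointing away. The measured head centre is (567.5,-205) and its top about 166. I descend and grip.

>>> move_arm:
  plan:
    - [[0, 0, 0.008], [0, 0.1, 0], 1]
    - [[0, 0, 0.008], [0, 0.1, 3], 1]
    - [[0, 0, 0.008], [0, 0.1, 6], 1]
    - [[0, 0, 0.008], [0, 0.1, 9], 1]
    - [[0, 0, 0.008], [0, 0.1, 10.5], 1]
    - [[0, 0, 0.008], [0, 0.1, 10.5], 1]
    - [[0, 0, 0.008], [0, 0.1, 10.5], 0]
    - [[0, 0, 0.008], [0, 0.1, 10.5], -0.2]
    - [[0, 0, 0.008], [0, 0.1, 10.5], -0.5]
    - [[0, 0, 0.008], [0, 0.1, 10.5], -1]
    - [[0, 0, 0.008], [0, 0.1, 10.5], -1]
    - [[0, 0, 0.008], [0, 0.1, 10.5], -1]
  squeeze: 40

```text
t: 2.55
eef_pos: [569.4, -204.5, 134.9]
tcp_rot: [3.085, 0.587, 0.002]
ft_force: [0.1, -0.1, 1.8]
finger_gap: 23.3
finger_force: 45.6
```

```bash
python3 -c "
from h import *
go([567,-205,290])"
```

```text
pos [ 569.4 -204.5  134.9] toolx yaw 21.53 tilt 0.09 F [ 0.1 -0.1  1.8] gap 23.3 t 2.55
shift cm [ -0.22  -0.02 -15.51]
```

>>> move_arm:
  plan:
    - [[0, 0, 0], [0, 0, -1], -1]
    - [[0, 0, 0], [0, 0, -3], -1]
    - [[0, 0, 0], [0, 0, -6], -1]
    - [[0, 0, 0], [0, 0, -9], -1]
    - [[0, 0, 0], [0, 0, -12], -1]
    - [[0, 0, 0], [0, 0, -14], -1]
    - [[0, 0, 0], [0, 0, -15], -1]
    - [[0, 0, 0], [0, 0, -15], -1]
    - [[0, 0, 0], [0, 0, -15], -1]

```text
t: 3.45
eef_pos: [567.8, -203.9, 283.2]
tcp_rot: [-3.085, -0.587, 0.003]
ft_force: [0.3, -0.0, -2.7]
finger_gap: 23.4
finger_force: 45.1
```

Run:
```python
from h import *
go([542,202,285],22)
s,p,d=snap("side");cv2.imwrite("pics/s1.png",p[...,::-1]);np.savez("s1.npz",p=p,d=d)
W=world("side",d);ok=(d>0)&(np.hypot(W[...,0]-568,W[...,1]+205)<75)
for lo,hi in((165,185),(185,205),(205,230)):
    Q=W[ok&(W[...,2]>lo)&(W[...,2]<hi)]
    if len(Q)>5:print(lo,len(Q),Q.min(0).round(),Q.max(0).round(),cv2.minAreaRect(Q[:,:2].astype(np.float32)))
```

```text
pos [ 567.8 -203.9  283.2] toolx yaw 21.54 tilt 0.14 F [ 0.3 -0.  -2.7] gap 23.4 t 3.45
shift cm [ 12.51 -38.7   -0.15]
turn [-0.001  0.002 -0.008]
185 447 [ 501. -240.  185.] [ 630. -166.  205.] ((565.0990600585938, -201.97341918945312), (129.81044006347656, 35.43558120727539), 19.920446395874023)
205 385 [ 510. -233.  205.] [ 614. -177.  230.] ((563.0877685546875, -204.59278869628906), (104.55897521972656, 30.369888305664062), 19.65961265563965)
```

View pics/s1.png

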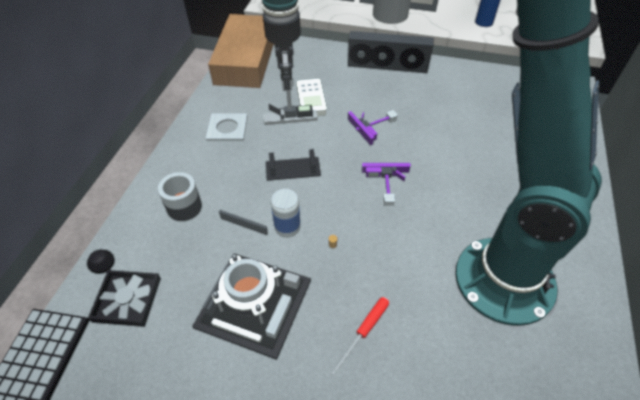

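Side view: the gauge hangs level from the gripper at (290,113) and the rest at (293,163) is empty. I carry it over the can (115 high, about 60 mm clearance) to the pot.

>>> move_arm:
  plan:
    - [[0, 0, 0], [0.6, -2, 0], -1]
    - [[0, 0, 0], [1.8, -5.5, 0], -1]
    - [[0, 0, 0], [3.1, -9.5, 0], -1]
    - [[0, 0, 0], [4.4, -13.5, 0], -1]
    - [[0, 0, 0], [5.7, -17.5, 0], -1]
    - [[0, 0, 0], [7, -21.5, 0], -1]
    - [[0, 0, 0], [8.3, -25.5, 0], -1]
    - [[0, 0, 0], [9.6, -29.5, 0], -1]
    - [[0, 0, 0], [10.9, -33.5, 0], -1]
    - [[0, 0, 0], [12, -36.8, 0], -1]
    - [[0, 0, 0], [12.6, -38.7, 0], -1]
    - [[0, 0, 0], [12.6, -38.7, 0], -1]

```text
t: 4.7
eef_pos: [542.1, 206.8, 282.7]
tcp_rot: [-3.082, -0.597, 0.004]
ft_force: [0.2, -0.6, -2.9]
finger_gap: 23.7
finger_force: 45.0
```

>>> move_arm:
  plan:
    - [[0, 0, 0], [0, 0, 1], -1]
    - [[0, 0, 0], [0, 0, 2], -1]
    - [[0, 0, 0], [0, 0, 2], -1]
    - [[0, 0, 0], [0, 0, 2], -1]

```text
t: 5.1
eef_pos: [543.7, 200.3, 263.3]
tcp_rot: [3.086, 0.583, -0.003]
ft_force: [-0.1, -0.5, -2.5]
finger_gap: 23.1
finger_force: 44.9
```

Run:
```python
from h import *
go([543,202,161],22)
s,p,d=snap("side");W=world("side",d)
s2,p2,d2=snap("scene");W2=world("scene",d2)
ww,wp,wd=snap("wrist");W3=wworld(ww,wd)
for n,w,dd in(("side",W,d),("scene",W2,d2),("wrist",W3,wd)):
    ok=(dd>0)&(np.hypot(w[...,0]-542,w[...,1]-202)<72)
    for lo,hi in((155,180),(180,192),(192,212)):
        Q=w[ok&(w[...,2]>lo)&(w[...,2]<hi)]
        if len(Q)>5:print(n,lo,len(Q),Q.min(0).round(),Q.max(0).round(),cv2.minAreaRect(Q[:,:2].astype(np.float32)))
    Q=w[ok&(w[...,2]>104)&(w[...,2]<116)]
    if len(Q)>20:
        q=Q[:,:2];from scipy.optimize import least_squares
        print("rim",len(Q),cv2.minEnclosingCircle(q.astype(np.float32)),np.median(Q[:,2]))
cv2.imwrite("pics/w2.png",np.vstack([wp[100:400,:],p[200:350,:]])[...,::-1])
```

```text
pos [543.7 200.3 263.3] toolx yaw 21.41 tilt 0.13 F [-0.1 -0.5 -2.5] gap 23.1 t 5.1
shift cm [ 0.02 -0.19 10.23]
turn [ 0.001  0.002 -0.01 ]
side 155 523 [476. 164. 164.] [606. 237. 180.] ((540.7119140625, 201.64854431152344), (129.4618682861328, 31.855140686035156), 21.752403259277344)
side 180 197 [480. 178. 180.] [603. 229. 192.] ((540.4021606445312, 199.42483520507812), (125.8649673461914, 28.666290283203125), 21.541040420532227)
side 192 572 [486. 170. 192.] [591. 227. 212.] ((539.3779907226562, 200.18875122070312), (104.73551177978516, 28.094837188720703), 21.072368621826172)
rim 496 ((541.7230224609375, 203.01673889160156), 45.40204620361328) 110.49977611116253
scene 155 569 [483. 163. 165.] [608. 237. 180.] ((542.5642700195312, 199.1815948486328), (131.3597412109375, 31.043006896972656), 22.138277053833008)
scene 180 193 [495. 169. 180.] [573. 220. 192.] ((535.766357421875, 185.86834716796875), (82.59735107421875, 29.04073715209961), 41.49242401123047)
scene 192 471 [489. 169. 192.] [592. 226. 212.] ((540.437255859375, 198.86573791503906), (104.39007568359375, 26.292938232421875), 21.537479400634766)
rim 429 ((542.6104125976562, 200.7655487060547), 45.13381576538086) 108.52601131263782
wrist 155 1680 [509. 175. 175.] [607. 237. 180.] ((557.6942749023438, 206.00350952148438), (95.19780731201172, 29.85931968688965), 21.600460052490234)
wrist 180 537 [521. 181. 180.] [570. 221. 192.] ((545.99755859375, 201.46249389648438), (43.71236038208008, 27.015169143676758), 21.325101852416992)
wrist 192 2020 [516. 180. 192.] [591. 227. 212.] ((554.9117431640625, 205.09432983398438), (73.08340454101562, 25.789081573486328), 21.451257705688477)
rim 1906 ((541.851318359375, 200.71551513671875), 45.42378234863281) 109.38800933957761
```

View pics/w2.png

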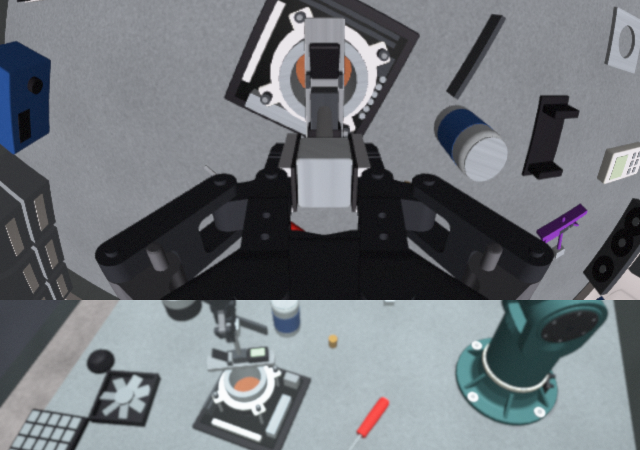

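Wrist and side views: the bar hangs above the pot mouth, with the rod within about 2 mm of its axis. Next I lower the bar onto the rim and slide the rod to about 10 mm above the floor.

>>> move_arm:
  plan:
    - [[0, 0, -0.01], [0, -0.15, 1.5], -1]
    - [[0, 0, -0.01], [0, -0.15, 3.2], -1]
    - [[0, 0, -0.01], [0, -0.15, 4.4], -1]
    - [[0, 0, -0.01], [0, -0.15, 4.9], -1]
    - [[0, 0, -0.01], [0, -0.15, 5.3], -1]
    - [[0, 0, -0.01], [0, -0.15, 5.7], -1]
    - [[0, 0, -0.01], [0, -0.15, 6.3], -1]
    - [[0, 0, -0.01], [0, -0.15, 7.1], -1]
    - [[0, 0, -0.01], [0, -0.15, 7.9], -1]
    - [[0, 0, -0.01], [0, -0.15, 8.5], -1]
    - [[0, 0, -0.01], [0, -0.15, 8.9], -1]
    - [[0, 0, -0.01], [0, -0.15, 8.9], -1]

```text
t: 6.45
eef_pos: [543.4, 203.4, 174.5]
tcp_rot: [-3.083, -0.602, 0.001]
ft_force: [0.5, 0.5, -3.2]
finger_gap: 23.7
finger_force: 45.2
```

Run:
```python
from h import *
s,p,d=snap("side");W=world("side",d);ok=(d>0)&(np.hypot(W[...,0]-542,W[...,1]-202)<72)
Q=W[ok&(W[...,2]>116)&(W[...,2]<126)];print(len(Q),cv2.minAreaRect(Q[:,:2].astype(np.float32)),np.median(Q[:,2]))
go([542,202,162],22)
```

```text
407 ((540.5203857421875, 203.90866088867188), (129.01226806640625, 32.19594192504883), 23.001331329345703) 122.42555509748843
pos [543.1 203.3 174.6] toolx yaw 22.11 tilt 0.06 F [-0.3 -0.5 -2. ] gap 23.7 t 6.5
shift cm [-0.15  0.08  1.26]
turn [-0.     0.001  0.002]
```

>>> move_arm:
  plan:
    - [[0, 0, 0], [0, 0, 0.2], -1]
    - [[0, 0, 0], [0, 0, 0.4], -1]
    - [[0, 0, 0], [0, 0, 0.6], -1]
    - [[0, 0, 0], [0, 0, 0.7], -1]
    - [[0, 0, 0], [0, 0, 0.8], -1]
    - [[0, 0, 0], [0, 0, 0.8], -1]

```text
t: 7.1
eef_pos: [543.1, 203.3, 167.1]
tcp_rot: [3.083, 0.602, -0.001]
ft_force: [-0.9, -0.1, 0.3]
finger_gap: 23.3
finger_force: 45.5
```

>>> move_arm:
  plan:
    - [[0, 0, 0], [0, 0, 0.1], -1]
    - [[0, 0, 0], [0, 0, 0.2], -1]
    - [[0, 0, 0], [0, 0, 0.2], -1]

```text
t: 7.4
eef_pos: [543.1, 203.3, 165.1]
tcp_rot: [3.083, 0.602, -0.001]
ft_force: [-2.4, -1.2, 0.7]
finger_gap: 23.2
finger_force: 45.5
```

>>> move_arm:
  plan:
    - [[0, 0, 0], [0, 0, 0.1], -1]
    - [[0, 0, 0], [0, 0, 0.2], -1]
    - [[0, 0, 0], [0, 0, 0.2], -1]

```text
t: 7.7
eef_pos: [543.3, 203.4, 163.2]
tcp_rot: [-3.083, -0.602, 0.0]
ft_force: [-1.5, -0.7, 0.6]
finger_gap: 23.3
finger_force: 45.6
```

>>> move_arm:
  plan:
    - [[0, 0, 0], [0, 0, 0.1], -1]
    - [[0, 0, 0], [0, 0, 0.1], -1]

```text
t: 7.9
eef_pos: [543.6, 203.5, 163.0]
tcp_rot: [3.083, 0.602, 0.0]
ft_force: [-2.2, -1.3, 5.9]
finger_gap: 23.4
finger_force: 46.3
```

>>> move_arm:
  plan:
    - [[0, 0, 0], [0, 0, 0.1], -1]
    - [[0, 0, 0], [0, 0, 0.1], -1]

```text
t: 8.1
eef_pos: [543.8, 203.5, 162.8]
tcp_rot: [3.083, 0.602, 0.001]
ft_force: [-4.4, -1.5, 10.4]
finger_gap: 23.1
finger_force: 47.0
```

Run:
```python
from h import *
s,p,d=snap("side");W=world("side",d);ok=(d>0)&(np.hypot(W[...,0]-542,W[...,1]-202)<72)
Q=W[ok&(W[...,2]>116)&(W[...,2]<126)];print(len(Q),cv2.minAreaRect(Q[:,:2].astype(np.float32)),np.median(Q[:,2]))
go(None)
cv2.imwrite("pics/s2.png",cv2.resize(p[170:330,160:340],None,fx=4,fy=3.7)[:590,:,::-1])
```

```text
411 ((540.5442504882812, 204.11106872558594), (128.65170288085938, 31.161237716674805), 22.34210205078125) 122.4602121561702
pos [543.8 203.6 162.8] toolx yaw 22.09 tilt 0.04 F [-3.2 -1.  10.1] gap 23.7 t 8.15
```

View pics/s2.png

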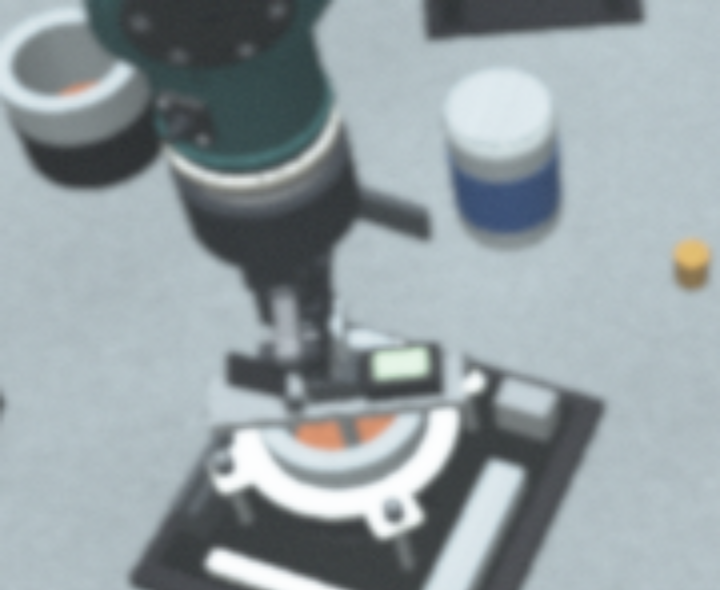

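Side view: the bar sits across the rim and the rod at (345,430) reaches the copper floor. Contact is confirmed by 10 N with z stalled at 163. I ease the pressure, open and back off upwards.

>>> move_arm:
  plan:
    - [[0, 0, 0], [0, 0, -0.1], -1]
    - [[0, 0, 0], [0, 0, -0.1], -1]
    - [[0, 0, 0], [0, 0, -0.1], -0.3]
    - [[0, 0, 0], [0, 0, -0.1], 0.3]
    - [[0, 0, 0], [0, 0, -0.1], 0.3]
    - [[0, 0, 0], [0, 0, -0.1], 0.3]
    - [[0, 0, 0], [0, 0, -2], 0.3]
    - [[0, 0, 0], [0, 0, -5], 0.3]
    - [[0, 0, 0], [0, 0, -8], 0.3]
    - [[0, 0, 0], [0, 0, -10], 0.3]
    - [[0, 0, 0], [0, 0, -10], 0.3]
    - [[0, 0, 0], [0, 0, -10], 0.3]

```text
t: 9.35
eef_pos: [543.3, 203.3, 261.1]
tcp_rot: [3.083, 0.602, 0.001]
ft_force: [-0.3, -0.3, -0.9]
finger_gap: 55.4
finger_force: 0.0
```

```bash
cat > m.py <<'E'
from h import *
go(None)
for n in("side","scene","wrist"):
    s,p,d=snap(n);W=wworld(s,d) if n=="wrist" else world(n,d)
    if n=="wrist": cv2.imwrite("pics/w3.png",p[...,::-1])
    G=W-[541.5,203,109.5];c,q=np.cos(np.radians(22)),np.sin(np.radians(22))
    gx=G[...,0]*c+G[...,1]*q;gy=-G[...,0]*q+G[...,1]*c;gz=G[...,2]
    ok=(d>0)&(abs(gy)<14)&(abs(gx)<75)&(gz>-5)
    B=W[ok&(gz>5)&(gz<16)];print(n,"bar",cv2.minAreaRect(B[:,:2].astype(np.float32)),np.median(B[:,2]).round(1))
    print(" lever max gz by gx",[(x,gz[ok&(abs(gx-x)<2.5)&(abs(gy)<9)&(gz<70)].max().round(0)) for x in range(20,66,5) if (ok&(abs(gx-x)<2.5)&(abs(gy)<9)&(gz<70)).any()])
    H=W[(d>0)&(np.hypot(gx,gy)<22)&(gz>65)&(gz<95)]
    if len(H)>9:
        T=H[H[:,2]>np.percentile(H[:,2],95)-4];print(" head",cv2.minAreaRect(T[:,:2].astype(np.float32)),np.median(T[:,2]).round(1))
E
python3 m.py
```

```text
pos [543.3 203.3 261.1] toolx yaw 22.1 tilt 0.02 F [-0.3 -0.3 -0.9] gap 55.4 t 9.35
side bar ((542.2117309570312, 203.7832794189453), (129.85025024414062, 27.73232078552246), 22.470905303955078) 122.6
 lever max gz by gx [(20, np.float64(30.0)), (25, np.float64(31.0)), (30, np.float64(36.0)), (35, np.float64(40.0)), (40, np.float64(45.0)), (45, np.float64(48.0)), (50, np.float64(49.0)), (55, np.float64(16.0)), (60, np.float64(16.0)), (65, np.float64(17.0))]
 head ((541.5986328125, 204.13821411132812), (23.27978515625, 24.012008666992188), 20.36312484741211) 193.7
scene bar ((542.4984130859375, 203.3834686279297), (130.4428253173828, 27.896059036254883), 22.01882553100586) 120.9
 lever max gz by gx [(20, np.float64(26.0)), (25, np.float64(30.0)), (30, np.float64(33.0)), (35, np.float64(37.0)), (40, np.float64(41.0)), (45, np.float64(46.0)), (50, np.float64(46.0)), (55, np.float64(13.0)), (60, np.float64(15.0)), (65, np.float64(14.0))]
 head ((542.394287109375, 202.86053466796875), (26.219064712524414, 24.69915199279785), 24.255809783935547) 191.7
wrist bar ((541.6639404296875, 202.97406005859375), (128.876220703125, 27.631004333496094), 22.591737747192383) 121.5
 lever max gz by gx [(20, np.float64(27.0)), (25, np.float64(31.0)), (30, np.float64(35.0)), (35, np.float64(39.0)), (40, np.float64(43.0)), (45, np.float64(47.0)), (50, np.float64(47.0)), (55, np.float64(14.0)), (60, np.float64(14.0)), (65, np.float64(13.0))]
 head ((541.8488159179688, 202.29397583007812), (26.33548355102539, 24.54861068725586), 22.197507858276367) 192.2
```

The gauge stands on the rim at (542,203), bar top 121.5, head top 192.5 (tip at 54.5), lever open with its end at 47 mm. I shut the fingers and press at gauge x = 45. Flat means a TCP z of about 132.

>>> move_arm:
  plan:
    - [[0, 0, 0], [2, 0, 0], -1]
    - [[0, 0, 0], [4.4, 0, 0], -1]
    - [[0, 0, 0], [4.4, 0, 0], -1]
    - [[0, 0, 0], [4.4, 0, 2], -1]
    - [[0, 0, 0], [4.4, 0, 5], -1]
    - [[0, 0, 0], [4.4, 0, 8], -1]
    - [[0, 0, 0], [4.4, 0, 9.5], -1]
    - [[0, 0, 0], [4.4, 0, 10.2], -1]
    - [[0, 0, 0], [4.4, 0, 10.7], -1]
    - [[0, 0, 0], [4.4, 0, 11.2], -1]
    - [[0, 0, 0], [4.4, 0, 11.6], -1]
    - [[0, 0, 0], [4.4, 0, 11.6], -1]

```text
t: 10.7
eef_pos: [585.8, 220.7, 146.4]
tcp_rot: [-3.082, -0.602, -0.006]
ft_force: [1.6, 0.5, 2.8]
finger_gap: 0.0
finger_force: 1.2
```

>>> move_arm:
  plan:
    - [[0, 0, 0], [0, 0, 0.3], -1]
    - [[0, 0, 0], [0, 0, 0.6], -1]
    - [[0, 0, 0], [0, 0, 0.8], -1]
    - [[0, 0, 0], [0, 0, 0.9], -1]
    - [[0, 0, 0], [0, 0, 0.9], -1]

```text
t: 11.2
eef_pos: [583.2, 219.5, 135.6]
tcp_rot: [3.083, 0.602, -0.003]
ft_force: [0.4, 0.5, -0.2]
finger_gap: -0.2
finger_force: 0.2
```

>>> move_arm:
  plan:
    - [[0, 0, 0], [0, 0, 0.1], -1]
    - [[0, 0, 0], [0, 0, 0.2], -1]
    - [[0, 0, 0], [0, 0, 0.2], -1]

```text
t: 11.5
eef_pos: [583.5, 219.6, 133.9]
tcp_rot: [3.083, 0.602, -0.002]
ft_force: [0.2, -0.4, 0.5]
finger_gap: 0.1
finger_force: 0.2
```

>>> move_arm:
  plan:
    - [[0, 0, 0], [0, 0, 0.1], -1]
    - [[0, 0, 0], [0, 0, 0.1], -1]

```text
t: 11.7
eef_pos: [583.6, 219.7, 133.0]
tcp_rot: [3.083, 0.602, -0.002]
ft_force: [-1.2, 0.1, 0.6]
finger_gap: 0.1
finger_force: 0.2
```

>>> move_arm:
  plan:
    - [[0, 0, 0], [0, 0, 0.1], -1]
    - [[0, 0, 0], [0, 0, 0.1], -1]

```text
t: 11.9
eef_pos: [583.7, 219.7, 132.5]
tcp_rot: [3.083, 0.602, -0.002]
ft_force: [-0.9, -0.5, 3.9]
finger_gap: -0.0
finger_force: 2.1
```

>>> move_arm:
  plan:
    - [[0, 0, 0], [0, 0, 0.1], -1]
    - [[0, 0, 0], [0, 0, 0.1], -1]

```text
t: 12.1
eef_pos: [583.8, 219.7, 132.4]
tcp_rot: [3.083, 0.602, -0.001]
ft_force: [-3.9, -1.1, 9.4]
finger_gap: -0.1
finger_force: 4.8
```

At z = 132.4 it stalls with 9 N, so the lever is flat. I back straight up and check.

>>> move_arm:
  plan:
    - [[0, 0, 0], [0, 0, -0.2], -1]
    - [[0, 0, 0], [0, 0, -1], -1]
    - [[0, 0, 0], [0, 0, -4], -1]
    - [[0, 0, 0], [0, 0, -8], -1]
    - [[0, 0, 0], [0, 0, -12], -1]
    - [[0, 0, 0], [0, 0, -14], -1]
    - [[0, 0, 0], [0, 0, -14], -1]
    - [[0, 0, 0], [0, 0, -14], -1]

```text
t: 12.9
eef_pos: [584.0, 219.7, 271.2]
tcp_rot: [3.083, 0.602, 0.0]
ft_force: [-0.5, 0.7, -0.5]
finger_gap: 0.0
finger_force: 0.0
```

```bash
python3 m.py
```

```text
pos [584.  219.7 271.2] toolx yaw 22.1 tilt 0.01 F [-0.5  0.7 -0.5] gap 0.0 t 12.9
side bar ((542.4210815429688, 203.46685791015625), (129.9676513671875, 27.813722610473633), 22.03797149658203) 122.5
 lever max gz by gx [(20, np.float64(28.0)), (25, np.float64(28.0)), (30, np.float64(25.0)), (35, np.float64(26.0)), (40, np.float64(26.0)), (45, np.float64(26.0)), (50, np.float64(26.0)), (55, np.float64(26.0)), (60, np.float64(22.0)), (65, np.float64(16.0))]
 head ((541.970458984375, 203.5090789794922), (23.09233856201172, 25.017431259155273), 21.42285919189453) 193.7
scene bar ((542.4276733398438, 203.11830139160156), (130.83827209472656, 27.649368286132812), 22.294349670410156) 120.9
 lever max gz by gx [(20, np.float64(26.0)), (25, np.float64(27.0)), (30, np.float64(24.0)), (35, np.float64(23.0)), (40, np.float64(24.0)), (45, np.float64(24.0)), (50, np.float64(24.0)), (55, np.float64(24.0)), (60, np.float64(25.0)), (65, np.float64(15.0))]
 head ((542.9439697265625, 203.0403289794922), (25.95362663269043, 24.64185333251953), 21.247636795043945) 191.7
wrist bar ((566.5809936523438, 213.06854248046875), (76.65074920654297, 27.87006950378418), 22.00436019897461) 121.4
 lever max gz by gx [(20, np.float64(26.0)), (25, np.float64(25.0)), (30, np.float64(24.0)), (35, np.float64(24.0)), (40, np.float64(24.0)), (45, np.float64(24.0)), (50, np.float64(24.0)), (55, np.float64(24.0)), (60, np.float64(23.0)), (65, np.float64(13.0))]
 head ((553.2906494140625, 206.5274658203125), (2.081533432006836, 23.28318977355957), 20.759906768798828) 187.1
```

View pics/w3.png

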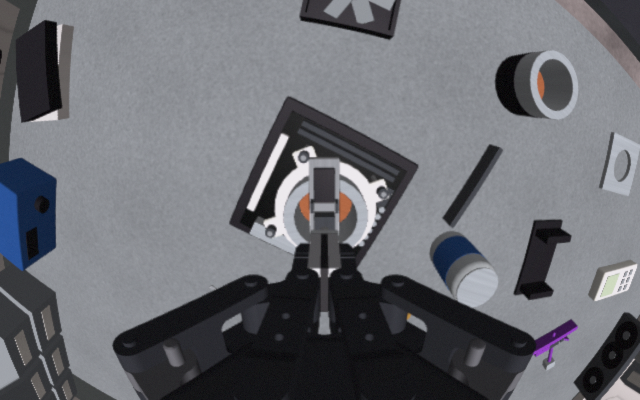

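Wrist view: the lever at (324,185) lies flat along the bar across the pot mouth. The lever top is level, the head height is unchanged and the robot is clear, so I hand in.

```bash
python3 -c "
from rig import workorder
print(workorder.close_job())"
```

```text
the job is handed in; nothing more can be done
None
```

The gauge stands upright across the motherboard pot's rim with its rod tip on the copper floor, about 55 mm below the rim, and the lock lever pressed flat; I handed the job in at about 13 s, and no verdict was returned.

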